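# Find and seat the rocking scale pan

## Robot

A 7-joint arm with a two-finger parallel gripper is mounted at the origin on the work surface. World frame = base frame: x ahead of the robot, y to its left, z up, the work surface at z = 0. Lengths are in m, angles in rad, forces in N, time in s.
With the tool pointing down it reaches from about 0.425 to 0.875 m from the base axis. Payload 4.7 kg.
Tool frame: the origin (TCP) lies midway between the tips of the shut fingers; the grasp point (between the pads) lies 19 mm behind it; z points along the fingers, x is the direction in which the jaws open and shut, and the axes are right-handed (so a half turn about z gives the same grasp; the last joint's range is limited). The gripper opens to 87 mm and grips with 3 to 60 N. Pads are 19 mm wide; open, the fingers measure 117 mm over their backs; the gripper's body (75 mm by 190 mm) begins 51 mm behind the grasp point.
Start: joints at [-1.117, 0.321, -0.07, 1.45, 0.023, 1.371, -0.057], TCP at [0.277, 0.588, 0.223] pointing down, gripper open.
Joint ranges: [-2.86, 2.86], [-0.3, 2.09], [-1.38, 1.24], [0.06, 2.45], [-1.56, 4.7], [0.09, 2.05], [-2.69, 2.69]. Speed limits (rad/s): [2.57, 2.57, 3.14, 3.14, 3.14, 3.14, 3.14].

## Interface

Orientations are given as a rotation vector (axis times angle).
In Python, from bench import get_state, eyes, ticket gives the robot as it stands.
- The arm moves only by the tool carry_out, never from a script. Its argument "motion" is a list of rows, each a list of 2 entries, a list of its own where there are three numbers: the shift along the world's x, y, z in m, then the turn about the world's z in rad. A call has 1 to 20 rows; each row is the pose to reach, as a shift and turn from the pose commanded when the call began; what a row does not reach only later rows make up. A row lasts 1/10 s, in which the tool goes at most 50 mm and 8.59 degrees, less where a joint would pass 70% of its speed; a pose out of reach is approached as far as the arm can. A call with a gripper value outside its range is refused whole. "grip" is the gripper command: -1 is fully open, 1 is shut, values between are in proportion, set as the call begins (left out, the last holds). The fingers move at their own pace and stop on an object; "squeeze" is the grip in N (left out, the last holds). Time passes only in rows, so rows that repeat a pose let the fingers close. It gives the time, the measured TCP pose, the force and the opening at its end, in the units of the state.
- get_state(): the state, without advancing time (a new reading comes with each control period).
- eyes.get_image(name): name is "scene" or "top"; returns a dict with "pixels" (420x560x3 uint8, blue, green, red), "mtx" (3x3 intrinsics, pixels), "dist_coeffs" ([k1, k2, p1, p2, k3] as OpenCV has them; the pictures are not rectified), "extrinsics" (4x4, takes a point from camera to world coordinates). Camera axes: x right, y down, z forward; pixel columns grow to the right and rows downward; lengths in m; the calibration is good to about 2 mm. A picture is of the moment at which its call begins. There is no depth.
- ticket.close_job(): hands the job in, once; it reports no verdict.
The state is a dict: "time": time; "joint_positions": joint angles; "qd": joint speeds; "joint_torque": joint torques, N m; "position": TCP position; "tool_rot": TCP orientation; "ft_force": force on the tool from outside, world axes, zero at the start; "torque": the same for the moment, N m; "grip_width": opening from 0.0 (shut) to 1.0 (fully open).
Only numpy, scipy, OpenCV 4.12 (cv2) and the standard library are available. Lean on these libraries where they do the work, as an engineer would, in place of code of your own. Each camera call takes 0.05 s, during which the arm holds its last target. There are 200 camera calls.

## Task

One of the four scale pans is not home on its spigot. Press lightly near the edges of the pans, one after another, until you have felt the one that rocks, then press that pan firmly in its middle until it is fully home, and let go of it. Never press hard on a pan that is already home, and leave the other hardware where it lies; nothing is to be picked up.

Things in the scene. Friction and masses are not known exactly. Their poses are not given: they have to be found in the camera images.
- pan_a: round flat stainless weighing pan, 90 mm across, on a grey bench scale fixed to the bench (housing 110 x 100 mm, its deck 24 mm below the top of a home pan); four identical. Origin: centre of the pan's top face, 64 to 77 mm above the bench, z up. Levelling feet are set to different heights, so height does not tell which pan is loose, nor do the names; all pans start level.
- pan_b: stainless pan as pan_a (origin: centre of its top face, z up). Any of the four pans that is home yields straight down without tilting when pressed lightly anywhere on its top, 0.4 mm per newton (spring stop at 5 mm); more than 18 N on it is too hard.
- pan_c: stainless pan as pan_a (origin: centre of its top face, z up). The one loose pan, whichever it is, sits about 4 mm too high on its spigot and rocks in every direction: pressed 25 to 40 mm from its centre it tips by about 0.1 rad under less than 1 N, that side going down 3 to 4 mm, and swings back level when let go. Pressing near the edge does not seat it.
- pan_d: stainless pan as pan_a (origin: centre of its top face, z up). Seating: pressed in the middle (within 5 mm), the loose pan first yields 5 mm on its spring, then, above 15 N, slides about 4 mm down its spigot to a hard stop; 20 to 25 N is ample. Let go, it rises only by the spring's 5 mm, and no longer rocks.
- hammer: bystander: red plastic hammer, 200 mm long, lying along its x; origin at the underside below its middle
- hinge: bystander: chrome door hinge lying open, 70 x 76 mm, 10 mm high; origin at the centre of its underside
- caster: bystander: black nylon wheel caster standing on its 60 mm square plate with the wheel upward, 67 mm high; origin at the centre of its underside
- bracket: bystander: aluminium angle bracket, 40 x 50 mm, 40 mm high; origin at the centre of its underside

How it is judged:
By the outcome, as a careful person would: the job done as asked, in the order asked, and still so for the second after the job is handed in, with the robot touching nothing.
It also fails if it takes over 58 s, if anything falls off the work surface, if the arm or the gripper's body presses on something with over 40 N, if the wrist force passes 120 N, or if a joint passes its speed limit or range.

## Working session

There is one attempt and no reset: what is moved stays moved. The work goes in short steps, Python scripts to look and compute and a tool call to move; the robot and the scene stay as the last step left them, time stands still between calls to the robot, and variables do not carry over. Pictures are saved under pics/ and viewed, about 8 in all and at most 12, crops included, and the job is handed in when it is done.

Besides the shell and the picture viewer there is one more tool, called after "Request:" by a JSON object that holds its "method" and its "body", one argument or row to a line. carry_out: Moves the arm, as the interface text tells. Its arguments: {"type":"object","properties":{"motion":{"type":"array","items":{"type":"array"}},"grip":{"type":"number"},"squeeze":{"type":"number"}},"required":["motion"]}

```bash
mkdir -p pics
python3 - <<'E'
from bench import get_state, eyes
import cv2, numpy as np
s=get_state(); print({k:np.round(v,3) for k,v in s.items()})
for n in("top","scene"):
    d=eyes.get_image(n); cv2.imwrite(f"pics/{n}0.png",d["pixels"]); print(n,d["mtx"],d["dist_coeffs"],np.round(d["extrinsics"],3))
E
```

```text
{'time': np.float64(0.0), 'joint_positions': array([-1.117,  0.322, -0.07 ,  1.452,  0.023,  1.371, -0.057]), 'qd': array([-0.   ,  0.001,  0.001, -0.   , -0.   ,  0.   , -0.   ]), 'joint_torque': array([ 0.0000e+00, -4.9129e+01, -4.0400e-01, -3.1253e+01, -6.4000e-02,
        4.4000e-02,  0.0000e+00]), 'position': array([0.277, 0.588, 0.221]), 'tool_rot': array([ 2.652e+00,  1.683e+00, -2.000e-03]), 'ft_force': array([-0.499,  0.051,  0.058]), 'torque': array([-0.01 , -0.032,  0.008]), 'grip_width': np.float64(0.996)}
top [[452.39620185   0.         274.81429493]
 [  0.         452.39620185 208.25085493]
 [  0.           0.           1.        ]] [-0.04835286  0.          0.          0.          0.        ] [[ 0.012 -0.995  0.103  0.444]
 [-1.    -0.013 -0.006  0.017]
 [ 0.007 -0.103 -0.995  1.218]
 [ 0.     0.     0.     1.   ]]
scene [[400.0570511    0.         276.56042541]
 [  0.         400.0570511  206.81390483]
 [  0.           0.           1.        ]] [-0.03284755  0.          0.          0.          0.        ] [[ 0.729  0.556 -0.399  0.953]
 [ 0.684 -0.579  0.444 -0.445]
 [ 0.016 -0.596 -0.803  0.935]
 [ 0.     0.     0.     1.   ]]
```

View pics/top0.png

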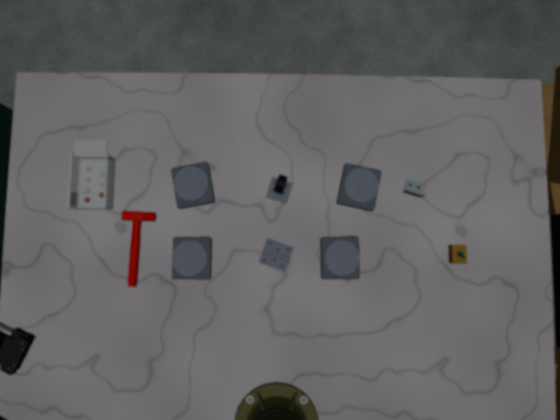

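View pics/scene0.png

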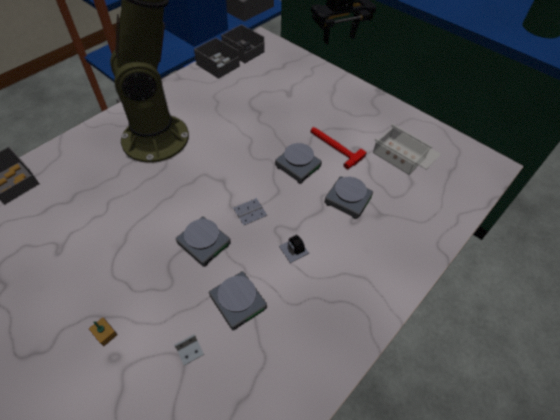

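The top view shows pans near pixels (192,184), (192,258), (340,257) and (360,187), with the hinge at (277,254), the caster at (280,187), the hammer at (135,245) and the bracket at (413,187). The scene view shows the same pans at about (350,190), (299,155), (201,234) and (237,294).

```bash
cat > h.py <<'E'
import cv2, numpy as np
def ray(d,uv):
    p=cv2.undistortPoints(np.array([[uv]],float),d["mtx"],d["dist_coeffs"])[0,0]
    T=d["extrinsics"]; return T[:3,3],T[:3,:3]@np.array([p[0],p[1],1])
def atz(d,uv,z):
    o,r=ray(d,uv); return o+r*(z-o[2])/r[2]
def tri(d1,u1,d2,u2):
    o1,r1=ray(d1,u1);o2,r2=ray(d2,u2)
    t=np.linalg.lstsq(np.c_[r1,-r2],o2-o1,rcond=None)[0]
    a,b=o1+r1*t[0],o2+r2*t[1]; return (a+b)/2,np.linalg.norm(a-b)
def disk(d,seed):
    g=cv2.cvtColor(d["pixels"],cv2.COLOR_BGR2GRAY); x,y=seed; R=30
    c=cv2.resize(g[y-R:y+R,x-R:x+R],None,fx=4,fy=4,interpolation=cv2.INTER_CUBIC)
    pan=np.median(g[y-4:y+5,x-4:x+5]); m=np.zeros((c.shape[0]+2,c.shape[1]+2),np.uint8)
    cv2.floodFill(c,m,(4*R,4*R),0,9,9,cv2.FLOODFILL_FIXED_RANGE|cv2.FLOODFILL_MASK_ONLY|(255<<8)) if 0 else None
    k=((c>pan-11)&(c<pan+14)).astype(np.uint8)
    k=cv2.morphologyEx(k,cv2.MORPH_OPEN,np.ones((9,9),np.uint8))
    n,l=cv2.connectedComponents(k); k=(l==l[4*R,4*R]).astype(np.uint8)
    cs=max(cv2.findContours(k,cv2.RETR_EXTERNAL,cv2.CHAIN_APPROX_NONE)[0],key=cv2.contourArea)
    e=cv2.fitEllipse(cs); vis=cv2.cvtColor(c,cv2.COLOR_GRAY2BGR); cv2.ellipse(vis,e,(0,0,255),1)
    return (np.array(e[0])+.5)/4-.5+[x-R,y-R],np.array(e[1])/4,vis
E
python3 - <<'E'
from h import *; from bench import eyes
t=eyes.get_image("top"); s=eyes.get_image("scene")
rows=[]
for nm,a,b in [("P1",(192,184),(350,190)),("P2",(192,258),(299,155)),("P3",(340,257),(201,234)),("P4",(360,187),(237,294))]:
    ca,ea,va=disk(t,a); cb,eb,vb=disk(s,b); rows.append(np.vstack([va,vb]))
    print(nm,ca.round(1),ea.round(1),cb.round(1),eb.round(1),[np.round(q,4) for q in tri(t,ca,s,cb)],atz(t,ca,.07).round(4),atz(s,cb,.07).round(4))
v=np.hstack(rows); cv2.imwrite("pics/fit.png",cv2.resize(v,None,fx=.8,fy=.8))
E
```

```text
P1 [190.  182.7] [34.3 35.1] [350.3 188.2] [22.6 32. ] [array([0.626 , 0.229 , 0.0648]), np.float64(0.0008)] [0.6255 0.2283 0.07  ] [0.6277 0.2246 0.07  ]
P2 [188.6 258. ] [35. 36.] [298.6 153. ] [20.2 29.4] [array([0.4334, 0.2258, 0.0707]), np.float64(0.0001)] [0.4334 0.2259 0.07  ] [0.433  0.2264 0.07  ]
P3 [342.  257.5] [35.1 35.7] [200.9 232.8] [27.5 35. ] [array([ 0.4395, -0.1614,  0.0704]), np.float64(0.0007)] [ 0.4393 -0.1618  0.07  ] [ 0.4395 -0.161   0.07  ]
P4 [361.6 184.5] [34.5 35.1] [236.4 292.9] [34.3 38.4] [array([ 0.6265, -0.2128,  0.0712]), np.float64(0.0001)] [ 0.6268 -0.213   0.07  ] [ 0.6261 -0.2126  0.07  ]
```

View pics/fit.png

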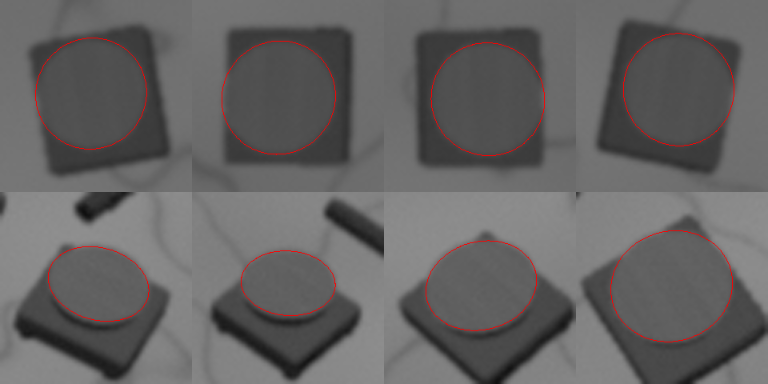

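Fits are good (under 1 mm disagreement). Pan centres are P1 (0.626, 0.229), P2 (0.4335, 0.226), P3 (0.4393, -0.1615) and P4 (0.6266, -0.213). I'll press 34 mm off centre along the tool y axis, starting with P2.

Request:
{"method": "carry_out", "body": {
  "motion": [
    [[0.01,-0.02,0],0],
    [[0.03,-0.06,0],0],
    [[0.05,-0.1,0],0],
    [[0.07,-0.14,0],0],
    [[0.09,-0.18,-0.01],0],
    [[0.11,-0.22,-0.02],0],
    [[0.13,-0.26,-0.03],0],
    [[0.15,-0.3,-0.045],0],
    [[0.165,-0.335,-0.06],0],
    [[0.178,-0.36,-0.08],0],
    [[0.1875,-0.3765,-0.1],0],
    [[0.1875,-0.3765,-0.115],0],
    [[0.1875,-0.3765,-0.121],0],
    [[0.1875,-0.3765,-0.125],0],
    [[0.1875,-0.3765,-0.125],0],
    [[0.1875,-0.3765,-0.125],0]
  ],
  "grip": 1,
  "squeeze": 10
}}

```text
time: 1.8
position: [0.4645, 0.2124, 0.0983]
tool_rot: [-2.652, -1.685, -0.002]
ft_force: [0.2, 0.5, 0.9]
grip_width: 0.003
```

Request:
{"method": "carry_out", "body": {
  "motion": [
    [[0,0,-0.008],0],
    [[0,0,-0.016],0],
    [[0,0,-0.02],0],
    [[0,0,-0.023],0],
    [[0,0,-0.0245],0],
    [[0,0,-0.026],0],
    [[0,0,-0.026],0],
    [[0,0,-0.026],0]
  ]
}}

```text
time: 2.6
position: [0.4644, 0.2117, 0.0717]
tool_rot: [2.652, 1.683, 0.001]
ft_force: [0.6, -0.4, 0.5]
grip_width: 0.005
```

Request:
{"method": "carry_out", "body": {
  "motion": [
    [[0,0,-0.001],0],
    [[0,0,-0.002],0],
    [[0,0,-0.002],0],
    [[0,0,-0.002],0]
  ]
}}

```text
time: 3.0
position: [0.4643, 0.2117, 0.0696]
tool_rot: [-2.652, -1.683, -0.0]
ft_force: [0.2, 0.7, 0.0]
grip_width: 0.005
```

Request:
{"method": "carry_out", "body": {
  "motion": [
    [[0,0,-0.001],0],
    [[0,0,-0.002],0],
    [[0,0,-0.002],0],
    [[0,0,-0.002],0]
  ]
}}

```text
time: 3.4
position: [0.4643, 0.2118, 0.0677]
tool_rot: [-2.652, -1.683, -0.0]
ft_force: [-0.2, -0.3, 1.9]
grip_width: 0.005
```

Run:
```python
from bench import get_state
s=get_state();print(s["position"],s["ft_force"])
```

```text
[0.46431937 0.21176596 0.06773263] [-0.21974075 -0.27876491  1.85807428]
```

Request:
{"method": "carry_out", "body": {
  "motion": [
    [[0,0,-0.001],0],
    [[0,0,-0.001],0],
    [[0,0,-0.001],0]
  ]
}}

```text
time: 3.7
position: [0.4644, 0.2118, 0.0668]
tool_rot: [-2.652, -1.683, -0.001]
ft_force: [-1.1, -0.1, 3.6]
grip_width: 0.008
```

Request:
{"method": "carry_out", "body": {
  "motion": [
    [[0,0,0.008],0],
    [[0,0,0.025],0],
    [[0.015,0,0.033],0],
    [[0.045,0,0.033],0],
    [[0.085,0,0.033],0],
    [[0.125,0.001,0.033],0],
    [[0.16,0.002,0.033],0],
    [[0.185,0.003,0.033],0],
    [[0.1925,0.003,0.03],0],
    [[0.1925,0.003,0.02],0],
    [[0.1925,0.003,0.013],0],
    [[0.1925,0.003,0.008],0],
    [[0.1925,0.003,0.005],0],
    [[0.1925,0.003,0.005],0],
    [[0.1925,0.003,0.005],0]
  ]
}}

```text
time: 5.2
position: [0.6566, 0.2149, 0.072]
tool_rot: [-2.652, -1.684, -0.001]
ft_force: [0.5, 0.2, 0.3]
grip_width: 0.006
```

Request:
{"method": "carry_out", "body": {
  "motion": [
    [[0,0,-0.001],0],
    [[0,0,-0.002],0],
    [[0,0,-0.002],0],
    [[0,0,-0.002],0]
  ]
}}

```text
time: 5.6
position: [0.6568, 0.2147, 0.0696]
tool_rot: [2.652, 1.683, 0.0]
ft_force: [1.3, 0.4, 0.1]
grip_width: 0.005
```

Request:
{"method": "carry_out", "body": {
  "motion": [
    [[0,0,-0.001],0],
    [[0,0,-0.001],0],
    [[0,0,-0.001],0]
  ]
}}

```text
time: 5.9
position: [0.6567, 0.2146, 0.0685]
tool_rot: [-2.653, -1.683, 0.0]
ft_force: [1.2, -0.2, 0.2]
grip_width: 0.007
```

Request:
{"method": "carry_out", "body": {
  "motion": [
    [[0,0,-0.001],0],
    [[0,0,-0.0015],0],
    [[0,0,-0.0015],0],
    [[0,0,-0.0015],0]
  ]
}}

```text
time: 6.3
position: [0.6568, 0.2146, 0.0671]
tool_rot: [2.652, 1.683, 0.0]
ft_force: [0.3, 0.0, -0.4]
grip_width: 0.003
```

Request:
{"method": "carry_out", "body": {
  "motion": [
    [[0,0,-0.001],0],
    [[0,0,-0.0015],0],
    [[0,0,-0.0015],0],
    [[0,0,-0.0015],0]
  ]
}}

```text
time: 6.7
position: [0.6569, 0.2147, 0.0658]
tool_rot: [2.652, 1.683, 0.001]
ft_force: [-0.6, -0.4, 0.1]
grip_width: 0.006
```

Request:
{"method": "carry_out", "body": {
  "motion": [
    [[0,0,-0.001],0],
    [[0,0,-0.001],0],
    [[0,0,-0.001],0]
  ]
}}

```text
time: 7.0
position: [0.6569, 0.2147, 0.0649]
tool_rot: [2.652, 1.683, 0.001]
ft_force: [-0.9, -0.7, 3.3]
grip_width: 0.004
```

Request:
{"method": "carry_out", "body": {
  "motion": [
    [[0,0,0.008],0],
    [[0,0,0.03],0],
    [[0,-0.015,0.05],0],
    [[0,-0.05,0.055],0],
    [[0,-0.09,0.055],0],
    [[0,-0.135,0.055],0],
    [[0,-0.18,0.055],0],
    [[0,-0.225,0.055],0],
    [[0,-0.27,0.055],0],
    [[0,-0.315,0.055],0],
    [[0,-0.36,0.055],0],
    [[0,-0.4,0.055],0],
    [[0,-0.43,0.05],0],
    [[0,-0.442,0.035],0],
    [[0,-0.442,0.02],0],
    [[0,-0.442,0.013],0],
    [[0,-0.442,0.01],0],
    [[0,-0.442,0.01],0],
    [[0,-0.442,0.01],0]
  ]
}}

```text
time: 8.9
position: [0.6575, -0.2258, 0.075]
tool_rot: [2.651, 1.686, 0.001]
ft_force: [-0.3, -0.4, -0.0]
grip_width: 0.006
```

Request:
{"method": "carry_out", "body": {
  "motion": [
    [[0,0,-0.001],0],
    [[0,0,-0.002],0],
    [[0,0,-0.002],0],
    [[0,0,-0.002],0]
  ]
}}

```text
time: 9.3
position: [0.6568, -0.2274, 0.0727]
tool_rot: [2.652, 1.683, 0.0]
ft_force: [-0.5, -0.3, 0.4]
grip_width: 0.008
```

Request:
{"method": "carry_out", "body": {
  "motion": [
    [[0,0,-0.001],0],
    [[0,0,-0.001],0],
    [[0,0,-0.001],0]
  ]
}}

```text
time: 9.6
position: [0.6567, -0.2274, 0.0715]
tool_rot: [-2.652, -1.683, -0.0]
ft_force: [-0.3, -0.4, -0.3]
grip_width: 0.004
```

Request:
{"method": "carry_out", "body": {
  "motion": [
    [[0,0,-0.001],0],
    [[0,0,-0.001],0],
    [[0,0,-0.001],0]
  ]
}}

```text
time: 9.9
position: [0.6568, -0.2274, 0.0706]
tool_rot: [-2.652, -1.683, -0.0]
ft_force: [0.9, 0.1, 0.2]
grip_width: 0.005
```

Request:
{"method": "carry_out", "body": {
  "motion": [
    [[0,0,-0.001],0],
    [[0,0,-0.001],0],
    [[0,0,-0.001],0]
  ]
}}

```text
time: 10.2
position: [0.6568, -0.2274, 0.0698]
tool_rot: [2.652, 1.683, 0.0]
ft_force: [-0.1, 0.5, 1.0]
grip_width: 0.008
```

Request:
{"method": "carry_out", "body": {
  "motion": [
    [[0,0,-0.001],0],
    [[0,0,-0.001],0],
    [[0,0,-0.001],0]
  ]
}}

```text
time: 10.5
position: [0.6569, -0.2274, 0.069]
tool_rot: [2.652, 1.683, 0.001]
ft_force: [-0.9, 0.5, 3.6]
grip_width: 0.003
```

Request:
{"method": "carry_out", "body": {
  "motion": [
    [[0,0,0.008],0],
    [[0,0,0.025],0],
    [[-0.015,0.004,0.035],0],
    [[-0.045,0.012,0.035],0],
    [[-0.085,0.022,0.035],0],
    [[-0.125,0.033,0.035],0],
    [[-0.16,0.043,0.035],0],
    [[-0.18,0.049,0.033],0],
    [[-0.187,0.0515,0.025],0],
    [[-0.187,0.0515,0.015],0],
    [[-0.187,0.0515,0.008],0],
    [[-0.187,0.0515,0.006],0],
    [[-0.187,0.0515,0.006],0],
    [[-0.187,0.0515,0.006],0]
  ]
}}

```text
time: 11.9
position: [0.4703, -0.1762, 0.0744]
tool_rot: [2.652, 1.683, -0.001]
ft_force: [-1.8, -0.4, -0.2]
grip_width: 0.005
```

Request:
{"method": "carry_out", "body": {
  "motion": [
    [[0,0,-0.001],0],
    [[0,0,-0.002],0],
    [[0,0,-0.002],0],
    [[0,0,-0.002],0]
  ]
}}

```text
time: 12.3
position: [0.4698, -0.1758, 0.0727]
tool_rot: [2.652, 1.683, 0.0]
ft_force: [-0.1, -0.5, 0.5]
grip_width: -0.002
```

Request:
{"method": "carry_out", "body": {
  "motion": [
    [[0,0,-0.001],0],
    [[0,0,-0.001],0],
    [[0,0,-0.001],0]
  ]
}}

```text
time: 12.6
position: [0.4698, -0.1758, 0.0716]
tool_rot: [-2.652, -1.683, -0.0]
ft_force: [0.5, 0.4, 0.3]
grip_width: 0.004
```

Request:
{"method": "carry_out", "body": {
  "motion": [
    [[0,0,-0.001],0],
    [[0,0,-0.001],0],
    [[0,0,-0.001],0]
  ]
}}

```text
time: 12.9
position: [0.4697, -0.1758, 0.0705]
tool_rot: [-2.652, -1.683, -0.0]
ft_force: [-0.7, 0.0, 0.6]
grip_width: 0.003
```

Request:
{"method": "carry_out", "body": {
  "motion": [
    [[0,0,-0.001],0],
    [[0,0,-0.001],0],
    [[0,0,-0.001],0]
  ]
}}

```text
time: 13.2
position: [0.4699, -0.1759, 0.0697]
tool_rot: [2.652, 1.683, 0.0]
ft_force: [0.0, -0.1, 0.3]
grip_width: 0.011
```

Request:
{"method": "carry_out", "body": {
  "motion": [
    [[0,0,-0.001],0],
    [[0,0,-0.001],0],
    [[0,0,-0.001],0]
  ]
}}

```text
time: 13.5
position: [0.4699, -0.1759, 0.0688]
tool_rot: [2.652, 1.683, 0.001]
ft_force: [-0.8, 0.2, 2.7]
grip_width: 0.003
```

Request:
{"method": "carry_out", "body": {
  "motion": [
    [[0,0,-0.001],0],
    [[0,0,-0.001],0],
    [[0,0,-0.001],0]
  ]
}}

```text
time: 13.8
position: [0.4699, -0.1759, 0.0679]
tool_rot: [2.652, 1.683, 0.001]
ft_force: [-1.3, 0.2, 4.8]
grip_width: 0.007
```

P1, P3 and P4 behave like home pans: the onset is at the measured height and the stiffness is about 2.5 N/mm. P2's onset was 2–3 mm lower than seen, so it is the suspect. A light touch on its middle will settle it: 0 N at z = 0.070 if it is home, about 4 N if it had tipped.

Request:
{"method": "carry_out", "body": {
  "motion": [
    [[0,0,0.008],0],
    [[0,0,0.025],0],
    [[-0.001,0.015,0.035],0],
    [[-0.004,0.045,0.035],0],
    [[-0.008,0.085,0.035],0],
    [[-0.012,0.125,0.035],0],
    [[-0.016,0.17,0.035],0],
    [[-0.02,0.215,0.035],0],
    [[-0.024,0.26,0.035],0],
    [[-0.028,0.305,0.035],0],
    [[-0.032,0.345,0.035],0],
    [[-0.035,0.38,0.033],0],
    [[-0.0365,0.397,0.025],0],
    [[-0.0365,0.402,0.015],0],
    [[-0.0365,0.402,0.009],0],
    [[-0.0365,0.402,0.007],0],
    [[-0.0365,0.402,0.007],0],
    [[-0.0365,0.402,0.007],0]
  ]
}}

```text
time: 15.6
position: [0.4338, 0.2251, 0.0748]
tool_rot: [2.654, 1.681, 0.001]
ft_force: [0.1, -0.6, 0.3]
grip_width: 0.001
```

Request:
{"method": "carry_out", "body": {
  "motion": [
    [[0,0,-0.001],0],
    [[0,0,-0.002],0],
    [[0,0,-0.002],0],
    [[0,0,-0.002],0]
  ]
}}

```text
time: 16.0
position: [0.4333, 0.2261, 0.0727]
tool_rot: [-2.653, -1.683, -0.0]
ft_force: [-0.5, 0.3, 0.2]
grip_width: 0.008
```

Request:
{"method": "carry_out", "body": {
  "motion": [
    [[0,0,-0.001],0],
    [[0,0,-0.002],0],
    [[0,0,-0.002],0],
    [[0,0,-0.002],0]
  ]
}}

```text
time: 16.4
position: [0.4334, 0.2263, 0.0708]
tool_rot: [-2.652, -1.684, -0.001]
ft_force: [-0.7, 0.5, 2.0]
grip_width: 0.006
```

Request:
{"method": "carry_out", "body": {
  "motion": [
    [[0,0,-0.001],0],
    [[0,0,-0.001],0],
    [[0,0,-0.001],0]
  ]
}}

```text
time: 16.7
position: [0.4334, 0.2262, 0.0699]
tool_rot: [-2.652, -1.683, -0.001]
ft_force: [-1.0, -0.8, 4.4]
grip_width: 0.004
```

Confirmed: P2 resists in its middle from z ≈ 0.0717, while its edge gave way freely to 0.0684, so it is the rocking pan. Now I'll press it firmly in small steps.

Request:
{"method": "carry_out", "body": {
  "motion": [
    [[0,0,-0.001],0],
    [[0,0,-0.002],0],
    [[0,0,-0.003],0],
    [[0,0,-0.003],0],
    [[0,0,-0.003],0]
  ]
}}

```text
time: 17.2
position: [0.4334, 0.2263, 0.0675]
tool_rot: [-2.652, -1.683, -0.001]
ft_force: [-2.5, -1.1, 10.0]
grip_width: 0.006
```

Request:
{"method": "carry_out", "body": {
  "motion": [
    [[0,0,-0.0005],0],
    [[0,0,-0.001],0],
    [[0,0,-0.001],0]
  ]
}}

```text
time: 17.5
position: [0.4335, 0.2263, 0.0667]
tool_rot: [-2.652, -1.683, -0.001]
ft_force: [-2.9, -1.4, 11.2]
grip_width: 0.005
```

Request:
{"method": "carry_out", "body": {
  "motion": [
    [[0,0,-0.0005],0],
    [[0,0,-0.001],0],
    [[0,0,-0.001],0]
  ]
}}

```text
time: 17.8
position: [0.4335, 0.2263, 0.0659]
tool_rot: [-2.652, -1.683, -0.001]
ft_force: [-3.7, -1.9, 12.6]
grip_width: 0.008
```

Request:
{"method": "carry_out", "body": {
  "motion": [
    [[0,0,-0.0005],0],
    [[0,0,-0.001],0],
    [[0,0,-0.001],0]
  ]
}}

```text
time: 18.1
position: [0.4335, 0.2263, 0.0649]
tool_rot: [-2.652, -1.683, -0.001]
ft_force: [-3.8, -1.6, 12.9]
grip_width: 0.006
```

Request:
{"method": "carry_out", "body": {
  "motion": [
    [[0,0,-0.0005],0],
    [[0,0,-0.001],0],
    [[0,0,-0.001],0]
  ]
}}

```text
time: 18.4
position: [0.4335, 0.2263, 0.0639]
tool_rot: [-2.653, -1.683, -0.001]
ft_force: [-3.0, -1.3, 12.1]
grip_width: 0.006
```

Request:
{"method": "carry_out", "body": {
  "motion": [
    [[0,0,-0.0005],0],
    [[0,0,-0.001],0],
    [[0,0,-0.001],0]
  ]
}}

```text
time: 18.7
position: [0.4335, 0.2263, 0.0629]
tool_rot: [-2.652, -1.683, -0.001]
ft_force: [-4.3, -1.6, 12.6]
grip_width: 0.005
```

The pan is sliding down the spigot at a steady 12–13 N. I'll continue to the hard stop.

Request:
{"method": "carry_out", "body": {
  "motion": [
    [[0,0,-0.0005],0],
    [[0,0,-0.001],0],
    [[0,0,-0.001],0]
  ]
}}

```text
time: 19.0
position: [0.4335, 0.2263, 0.0622]
tool_rot: [-2.652, -1.683, -0.001]
ft_force: [-4.4, -2.4, 14.8]
grip_width: 0.004
```

Request:
{"method": "carry_out", "body": {
  "motion": [
    [[0,0,-0.0005],0],
    [[0,0,-0.001],0],
    [[0,0,-0.001],0]
  ]
}}

```text
time: 19.3
position: [0.4336, 0.2263, 0.062]
tool_rot: [-2.653, -1.683, -0.001]
ft_force: [-6.1, -4.0, 20.6]
grip_width: 0.001
```

Request:
{"method": "carry_out", "body": {
  "motion": [
    [[0,0,-0.0005],0],
    [[0,0,-0.0005],0],
    [[0,0,-0.0005],0],
    [[0,0,-0.0005],0]
  ]
}}

```text
time: 19.7
position: [0.4336, 0.2263, 0.0619]
tool_rot: [-2.653, -1.683, -0.001]
ft_force: [-8.0, -4.3, 23.0]
grip_width: 0.005
```

The hard stop holds at 23 N, so I'll release. Then a light edge check should meet the pan at about 0.067.

Request:
{"method": "carry_out", "body": {
  "motion": [
    [[0,0,0.002],0],
    [[0,0,0.005],0],
    [[0,0,0.012],0],
    [[0,0,0.02],0],
    [[0.01,-0.005,0.02],0],
    [[0.025,-0.012,0.02],0],
    [[0.031,-0.0145,0.02],0],
    [[0.031,-0.0145,0.014],0],
    [[0.031,-0.0145,0.0095],0],
    [[0.031,-0.0145,0.0085],0],
    [[0.031,-0.0145,0.0085],0]
  ]
}}

```text
time: 20.8
position: [0.4636, 0.2116, 0.0671]
tool_rot: [-2.652, -1.684, 0.002]
ft_force: [0.1, 0.5, 0.5]
grip_width: 0.004
```

Request:
{"method": "carry_out", "body": {
  "motion": [
    [[0,0,-0.001],0],
    [[0,0,-0.002],0],
    [[0,0,-0.002],0],
    [[0,0,-0.002],0]
  ]
}}

```text
time: 21.2
position: [0.464, 0.2119, 0.0658]
tool_rot: [-2.652, -1.684, 0.0]
ft_force: [-3.1, 0.4, 3.2]
grip_width: 0.007
```

Request:
{"method": "carry_out", "body": {
  "motion": [
    [[0,0,-0.001],0],
    [[0,0,-0.001],0],
    [[0,0,-0.001],0]
  ]
}}

```text
time: 21.5
position: [0.4641, 0.2119, 0.0648]
tool_rot: [-2.652, -1.683, 0.0]
ft_force: [-3.7, -0.5, 5.2]
grip_width: 0.01
```

The edge now resists at 2–2.5 N/mm from about 0.067, so the pan is home. I'll retreat straight up and take a final look.

Request:
{"method": "carry_out", "body": {
  "motion": [
    [[0,0,0.002],0],
    [[0,0,0.01],0],
    [[0,0,0.03],0],
    [[0,0,0.065],0],
    [[0,0,0.1],0],
    [[0,0,0.13],0],
    [[-0.01,0.03,0.15],0],
    [[-0.025,0.07,0.155],0],
    [[-0.045,0.115,0.155],0],
    [[-0.065,0.16,0.155],0],
    [[-0.085,0.205,0.155],0],
    [[-0.105,0.25,0.155],0],
    [[-0.125,0.295,0.155],0],
    [[-0.145,0.335,0.155],0],
    [[-0.155,0.355,0.155],0],
    [[-0.155,0.355,0.155],0],
    [[-0.155,0.355,0.155],0]
  ]
}}

```text
time: 23.2
position: [0.3097, 0.5664, 0.2193]
tool_rot: [2.651, 1.683, 0.0]
ft_force: [-0.2, -0.1, 0.5]
grip_width: 0.007
```

Run:
```python
from h import *; from bench import eyes,get_state
t=eyes.get_image("top"); s=eyes.get_image("scene"); print(get_state()["ft_force"],get_state()["time"])
for nm,a,b in [("P1",(192,184),(350,190)),("P2",(192,258),(299,155)),("P3",(340,257),(201,234)),("P4",(360,187),(237,294))]:
    ca,ea,va=disk(t,a); cb,eb,vb=disk(s,b)
    print(nm,ca.round(1),cb.round(1),eb.round(1),[np.round(q,4) for q in tri(t,ca,s,cb)])
o=cv2.imread("pics/top0.png"); d=cv2.absdiff(o,t["pixels"])[:, :, 1]
cv2.imwrite("pics/end.png",s["pixels"]); ys,xs=np.where(d>40); print("top changed px",len(xs),xs.min() if len(xs) else 0,xs.max() if len(xs) else 0,ys.min() if len(ys) else 0,ys.max() if len(ys) else 0)
```

```text
[-0.31138148 -0.26620915  0.33697429] 23.3
P1 [190.  182.7] [350.3 188.2] [22.5 32.1] [array([0.6261, 0.2289, 0.0648]), np.float64(0.0006)]
P2 [189. 258.] [298.5 154. ] [20.2 29.2] [array([0.4335, 0.2256, 0.0667]), np.float64(0.0002)]
P3 [342.  257.5] [200.9 232.7] [27.5 34.8] [array([ 0.4395, -0.1614,  0.0706]), np.float64(0.0008)]
P4 [361.6 184.5] [236.4 292.9] [34.4 38.4] [array([ 0.6266, -0.2128,  0.0713]), np.float64(0.0002)]
top changed px 2650 0 54 296 419
```

View pics/end.png

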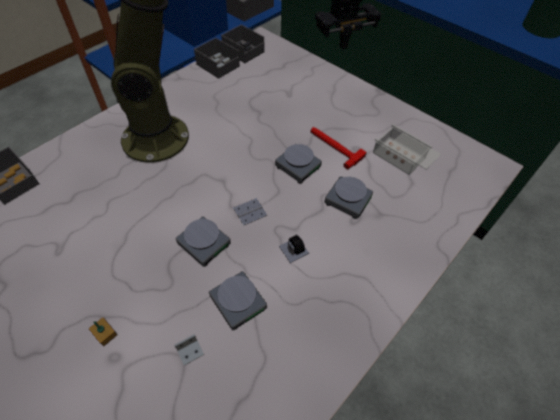

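The final view shows everything in place. The pan at (299,154) now measures 4.0 mm lower, the other three are unchanged, and the arm is clear of the bench.

```bash
python3 -c "
from bench import ticket; print(ticket.close_job())"
```

```text
the job is handed in; nothing more can be done
None
```

The loose pan was the one at about (0.434, 0.226). It is now seated, and I handed the job in at about 23 s with the arm clear.

- **Finding it:** I pressed all four pans lightly near the edge, with readings of at most about 5 N. Three resisted from about the height seen by the cameras. The pan at (0.434, 0.226) gave way about 3 mm at its edge with almost no force. This was not clear from the edge press alone, so I also touched its middle lightly, and it resisted there about 3 mm higher.
- **Seating it:** Pressed in the middle, it gave on its spring, slid about 4 mm and met a hard stop, where I held 23 N before letting go. The slide ran at 12–13 N measured, a little under the stated 15 N.
- **Last checks:** A light edge press afterwards met a spring of about 2 N/mm with no rocking. The cameras put that pan 4.0 mm lower and level, the other three unmoved (within 0.3 mm), and the only change in the top view where the arm itself is parked. No check failed.

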